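# Move the disc magazine into the feed bay and lock it in

## Task

The black wing knob locks the bolt of the disc feeder and has a left-hand thread: loosen it by turning it clockwise, draw the bolt by its post all the way to the left, and slide the tall disc magazine along its track, pushing low down so that it neither tips nor leaves the deck, until it rests fully home against the stop wall in the feed bay. Then push the bolt fully closed again behind the magazine and tighten the wing knob home counter-clockwise. Leave the discs, tools and other things around it where they are.

Things in the scene. Friction and masses are not known exactly. Their poses are not given: they have to be found in the camera images.
- dock: Fixed feeder dock: grey deck 200 (x) by 360 (y) mm, top 12 mm above the table. Origin at table height below the bolt's centre line; z up, +x along the magazine track away from the robot, +y left, the way the bolt opens. Track along x at y = -115 mm between 10 mm high rails 54 mm apart; loading bay at x < -8 mm, feed bay at x > 8 mm. Bolt guides 38 mm high at x within 15 mm, y = -153, -72, 58 mm.
- home (a point): Where the magazine's origin is when it is home: deck height, at x = 45, y = -115, z = 12 mm on the dock. The black stop wall that closes the feed bay (66 mm wide, top 57 mm above the table) has its near face 25 mm beyond this point along dock +x. Axes as the dock.
- magazine: Tall narrow black disc magazine, 50 x 50 mm, 180 mm tall, 0.45 kg, standing loose in the track (2 mm play each side), origin at the centre of its underside, z up. Starts in the loading bay at dock x = -56 to -36 mm. Friction on the deck about 0.35: it topples if pushed more than about 60 mm above its foot. A vertical gripper would meet its upper part first, so lean the tool back.
- bolt (a joint): How far the aluminium bolt is drawn (m): 0 closed, right across the track between the bays; 0.065 fully drawn to dock +y, track free. Friction 1.2 N, stays where left. Bar 14 mm wide along dock y at x = 0, from 24 to 38 mm above the table. It cannot move more than about 3 mm while the lock screw's pin stands between its two ridges.
- post_top (a point): Centre of the top of the upright black post by which the bolt is moved: 14 x 14 mm (sides along dock x and y), its top 82 mm and its foot 38 mm above the table. On the dock at x = 0 and y = 95 mm with the bolt closed, y = 160 mm with it drawn. Axes as the dock.
- wing (a joint): Turn of the black wing knob of the lock screw (rad). LEFT-HAND THREAD: it grows clockwise (looking down on the knob), which loosens; counter-clockwise tightens to a hard stop at 0. Loosening lifts the knob 5.7 mm per rad along its axis. The pin is clear of the bolt's ridges above about 1.1; upper stop 1.7. Starts at 0.15 to 0.35. Friction 0.06 N m, stays where left.
- wing_grip (a point): Point on the wing knob's axis, at the height to grip, 10 mm below its top; at joint 0 it is at (-30, 20, 88) mm on the dock. Axis in the dock's x-z plane, leaning 35 degrees, top towards dock -x (the robot). Site z is up along the axis; it turns with the knob. Wing: bar 48 long, 11 thick, 22 mm deep, its length at +0.8 rad about point z from point x, so at joint 0.8 it lies in the dock's x-z plane.
- nut_block (a point): Centre of the top face of the aluminium nut block under the wing knob, on the knob's axis, 29 mm below the grip point at joint 0 (more when loosened). Block 34 mm wide along dock y, on the dock from x = -32 to 19 mm, up to 75 mm above the table. Site z along dock z.
- disc_stack: Bystander, leave alone: stack of three game discs, 34 mm across, 24 mm high, on the deck between track and lock. Origin at the centre of its underside.
- lone_disc: Bystander, leave alone: single game disc, 34 mm across, 8 mm high, on the deck behind the bolt. Origin at the centre of its underside.
- glue_bottle: Bystander, leave alone: white bottle, 54 mm across, 160 mm tall, on the table to the right of the dock. Origin at the centre of its underside.
- screwdriver: Bystander, leave alone: black-handled screwdriver, 200 mm long, lying on the table before the dock. Origin at the centre of its underside.
- wrench: Bystander, leave alone: steel wrench, 180 mm long, lying on the table to the left of the dock. Origin at the centre of its underside.
- mug: Bystander, leave alone: white mug, 80 mm across, 90 mm high, on the table to the right. Origin at the centre of its underside.
- servo: Bystander, leave alone: small black servo motor, 54 x 20 x 43 mm, on the table behind the dock. Origin at the centre of its underside.

How it is judged (in metres and radians):
On the way, in this order (a step that is already met when the one before it is completed fails the run):
1. the wing knob is loosened (turned clockwise past 1.1 rad) (value of joint wing above 1.1 rad), for 0.1 s.
2. the bolt is drawn clear of the track (more than 55 mm) (value of joint bolt above 0.055 m), for 0.2 s.
3. the magazine stands upright on the deck, within 7 mm of the stop wall (x of magazine in the frame of dock between 0.038 and 0.051 m and y of magazine in the frame of dock between -0.122 and -0.108 m and z of magazine in the frame of dock below 0.016 m and angle between magazine's own z axis and vertical below 0.08 rad), for 0.2 s.
4. the bolt is closed behind it (to within 3 mm) (value of joint bolt below 0.003 m), for 0.2 s.
At the end, for the whole second after the job is handed in: The magazine stands upright and at rest on the deck in the feed bay, within 7 mm of the stop wall and within 7 mm of the track's centre line; the bolt is closed to within 3 mm; the wing knob is tightened to below 0.2 rad (all of step 3 and linear speed of magazine below 0.01 m/s and value of joint bolt below 0.003 m and value of joint wing below 0.2 rad); the robot touches nothing.
It fails at once if the magazine is tipped by more than 17 degrees (angle between magazine's own z axis and vertical above 0.3 rad).
It fails at once if the magazine is lifted more than 15 mm off the deck (z of magazine in the frame of dock above 0.027 m).
It fails at once if a bystander is moved by more than 30 mm (distance of any of disc_stack, lone_disc, glue_bottle, screwdriver, wrench, mug, servo from where it was at the start of the episode above 0.03 m).
It also fails if it takes over 72 s, if anything falls off the work surface, if the arm or the gripper's body presses on something with over 40 N, if the wrist force passes 120 N, or if a joint passes its speed limit or range.

## Robot

A 6-joint arm with a two-finger parallel gripper is mounted at the origin on the work surface. World frame = base frame: x ahead of the robot, y to its left, z up, the work surface at z = 0. Lengths are in mm, angles in degrees, forces in N, time in s.
With the tool pointing down it reaches from about 350 to 975 mm from the base axis. Payload 4.9 kg.
Tool frame: the origin (TCP) lies midway between the tips of the shut fingers; the grasp point (between the pads) lies 19 mm behind it; x points along the fingers, y is the direction in which the jaws open and shut, and the axes are right-handed (so a half turn about x gives the same grasp; the last joint's range is limited). The gripper opens to 85 mm and grips with 20 to 120 N. Pads are 22 mm wide; open, the fingers measure 114 mm over their backs; the gripper's body (76 mm by 85 mm) begins 54 mm behind the grasp point. The pads swing forward as they close: fully open they stand 13 mm farther back than shut.
Start: joints at [-74.599, 3.019, 92.412, -0, 84.569, -6.818], TCP at [236.339, -578.572, 231.304] pointing down, gripper open.
Joint ranges: [-172.51, 172.51], [-57.92, 126.97], [3.15, 148.05], [-58.71, 238.71], [5.1, 150.11], [-179.66, 179.66]. Speed limits (degrees/s): [147.25, 147.25, 180, 180, 180, 180].

## Interface

Orientations are given as a 3x3 rotation matrix whose columns are the frame's x, y, z axes.
In Python, from bench import bot gives the robot as it stands. The module is installed in compiled form; this text tells all that it offers.
- The arm moves only by the tool arm_command, never from a script. Its argument "series" is a list of rows, each a list of 4 numbers: the shift along the tool's x, y, z in mm, then the turn about the tool's x in degrees. A call has exactly 10 rows; each row shifts and turns the commanded pose from where the row before left it, along the tool's axes as they then stand; what a row does not reach is not made up. A row lasts 1/8 s, in which the tool goes at most 62.5 mm and 10.7 degrees, less where a joint would pass 70% of its speed; a pose out of reach is approached as far as the arm can. A call is refused whole if a number of a shift passes 62.5 or a number of a turn 10.7, either way. A call with a gripper value outside its range is refused whole. "claw" is the opening, from 0 (shut) to 1 (fully open), set as the call begins (left out, the last holds). The fingers move at their own pace and stop on an object; the grip force is fixed at half the most. Time passes only in rows, so rows that do not move let the fingers close, or fill a call up. It gives the time, the measured TCP pose, the force and the opening at its end, in the units of the state.
- bot.read_state(): the state, without advancing time (a new reading comes with each control period).
- bot.read_camera(name): name is "scene" or "top"; returns a dict with "image" (400x640x3 uint8, red, green, blue), "fx", "fy", "cx", "cy" (pixels), "R" (3x3) and "t" (3): a world point X has camera coordinates R X + t. Camera axes: x right, y down, z forward; pixel columns grow to the right and rows downward; lengths in mm; the calibration is good to about 2 mm. A picture is of the moment at which its call begins. There is no depth.
- bot.finish_job(): hands the job in, once; it reports no verdict.
The state is a dict: "time_s": time; "joint_pos": joint angles; "qd": joint speeds; "joint_efforts": joint torques, N m; "tcp_pos": TCP position; "eef_rot": TCP orientation; "contact_force": force on the tool from outside, world axes, zero at the start; "moment": the same for the moment, N m; "finger_gap": opening from 0.0 (shut) to 1.0 (fully open).
Only numpy, scipy, OpenCV 4.12 (cv2) and the standard library are available. Lean on these libraries where they do the work, as an engineer would, in place of code of your own. Each camera call takes 0.05 s, during which the arm holds its last target. There are 200 camera calls.

## Working session

There is one attempt and no reset: what is moved stays moved. The work goes in short steps, Python scripts to look and compute and a tool call to move; the robot and the scene stay as the last step left them, time stands still between calls to the robot, and variables do not carry over. Pictures are saved under pics/ and viewed, on a budget of 10 in all, crops included, one or two more only if the job needs it, and the job is handed in when it is done.

Besides the shell and the picture viewer there is one more tool, called by a JSON object that holds its "name" and its "arguments". arm_command: Moves the arm, as the interface text tells. Its arguments: {"type":"object","properties":{"series":{"type":"array","items":{"type":"array","items":{"type":"number"}}},"claw":{"type":"number"}},"required":["series"]}

```bash
mkdir -p pics; python3 - <<'E'
from bench import bot
import cv2,numpy as np
for n in("scene","top"):
    c=bot.read_camera(n); cv2.imwrite(f"pics/{n}0.png",c["image"][:,:,::-1])
    print(n,c["fx"],c["fy"],c["cx"],c["cy"],np.round(c["R"],4).tolist(),np.round(c["t"],1))
s=bot.read_state();print(s["time_s"],s["eef_rot"],s["tcp_pos"])
E
```

```text
scene 480.4378181420406 480.4378181420406 318.7830135637942 196.22978745356662 [[-0.6409, 0.7677, 0.0035], [0.5822, 0.489, -0.6496], [-0.5004, -0.4143, -0.7602]] [ 456.2 -230.2 1388.3]
top 458.3723468179904 458.3723468179904 318.7212386770147 195.02556861533694 [[0.0269, -0.9996, -0.0069], [-0.9947, -0.0261, -0.099], [0.0988, 0.0095, -0.9951]] [-133.4  583.3 1076.5]
0.1 [[-4.78598055e-04  3.78161589e-01 -9.25739479e-01]
 [ 1.79042088e-03 -9.25737778e-01 -3.78161819e-01]
 [-9.99998283e-01 -1.83845081e-03 -2.34012106e-04]] [ 236.20531156 -578.04519017  230.17286814]
```

View pics/scene0.png

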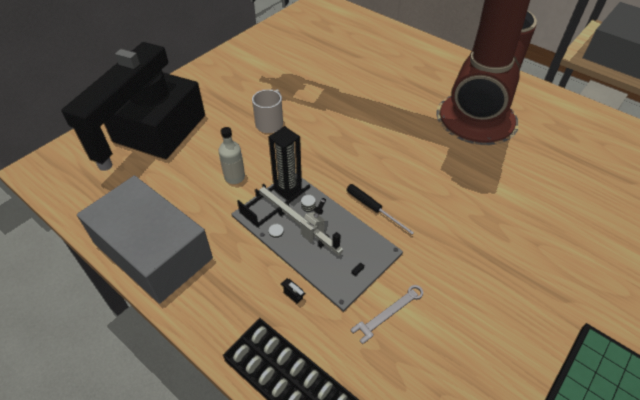

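View pics/top0.png

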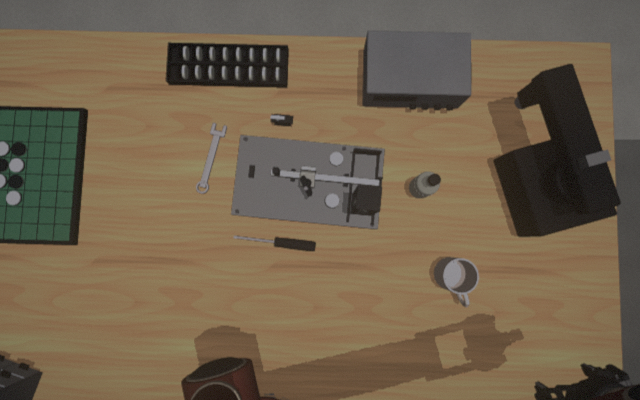

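The scene view shows the dock at about (233–402, 180–305). The top view has the deck corners at about (240,136), (385,149), (379,228) and (232,213), the magazine at (367,197), the wing at (305,183) and the post at (276,172). I'll zoom in next.

```bash
python3 - <<'E'
import cv2
a=cv2.imread("pics/top0.png")[125:240,225:390]; cv2.imwrite("pics/top0z.png",cv2.convertScaleAbs(cv2.resize(a,None,fx=4.8,fy=4.8,interpolation=cv2.INTER_CUBIC),alpha=1.5))
E
```

```text
(no output)
```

View pics/top0z.png

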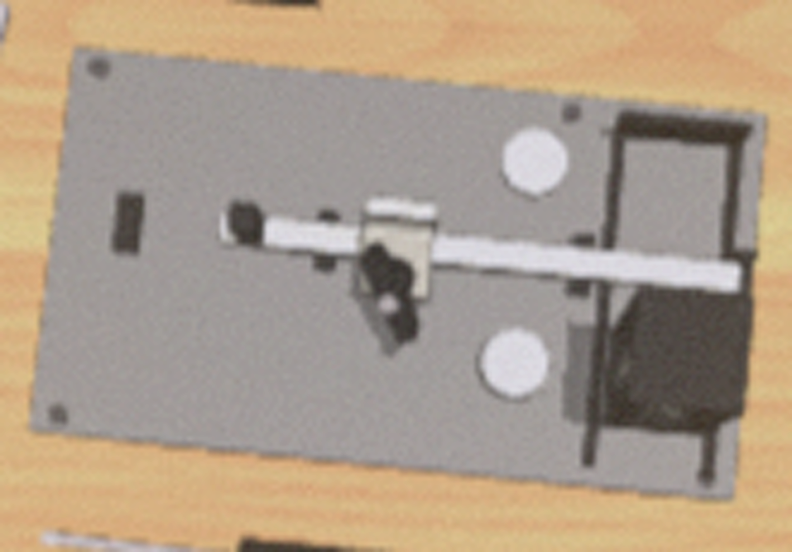

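```bash
cat > h.py <<'E'
from bench import bot
import numpy as np, cv2
from scipy.optimize import least_squares
def ray(c,uv,z):
    d=c["R"].T@np.array([(uv[0]-c["cx"])/c["fx"],(uv[1]-c["cy"])/c["fy"],1]); o=-c["R"].T@c["t"]
    return o+d*(z-o[2])/d[2]
def proj(c,X):
    p=np.asarray(X)@np.array(c["R"]).T+c["t"]; return np.c_[p[:,0]/p[:,2]*c["fx"]+c["cx"],p[:,1]/p[:,2]*c["fy"]+c["cy"]]
E
python3 - <<'E'
from h import *
c=bot.read_camera("top")
P=lambda u,v:(224.5+.5+(u+.5)/4.8-.5,125+(v+.5)/4.8-.5)
z=dict(TL=(77,48,12),TR=(767,115,12),BR=(733,498,12),BL=(32,432,12),post=(246,213,82),stopL=(612,123,57),stopR=(750,130,57),blkR=(437,215,75),blkBR=(432,300,75),boltR=(740,277,38),disc=(515,362,36),lone=(535,161,20),magTR=(0,0,0))
W={k:ray(c,P(a,b),h) for k,(a,b,h) in z.items() if h}
W['wing']=ray(c,P(388,303),98)
q=[W[k][:2] for k in("TL","TR","BR","BL")]
e=np.mean([q[0]-q[1],q[3]-q[2]],0); print([np.linalg.norm(q[i]-q[(i+1)%4]).round(1) for i in range(4)])
yaw=np.arctan2(e[1],e[0])-np.pi/2; print("yaw",np.degrees(yaw))
ex=np.array([np.cos(yaw),np.sin(yaw)]);ey=np.array([-ex[1],ex[0]])
o=np.mean(q,0);print("centre",o)
for k,w in W.items(): print(k,w.round(1),"rel",((w[:2]-o)@ex).round(1),((w[:2]-o)@ey).round(1))
E
```

```text
[np.float64(357.8), np.float64(197.6), np.float64(357.2), np.float64(199.7)]
yaw -4.0152177462020555
centre [621.74574996 -91.15562807]
TL [733.8  80.   12. ] rel 99.8 178.6
TR [ 707.8 -276.8   12. ] rel 98.8 -179.1
BR [ 510.7 -262.1   12. ] rel -98.8 -178.3
BL [534.7  94.2  12. ] rel -99.8 178.8
post [639.1 -17.9  82. ] rel 12.2 74.3
stopL [ 692.5 -194.4   57. ] rel 77.8 -98.1
stopR [ 690.7 -262.5   57. ] rel 80.8 -166.1
blkR [ 641.6 -109.6   75. ] rel 21.1 -17.0
blkBR [ 600.2 -108.4   75. ] rel -20.3 -18.7
boltR [ 620.  -260.9   38. ] rel 10.2 -169.5
disc [ 574.7 -149.8   36. ] rel -42.8 -61.8
lone [ 679.3 -157.8   20. ] rel 62.1 -62.5
wing [595.5 -88.1  98. ] rel -26.4 1.2
```

```bash
cat >> h.py <<'E'
yaw=np.radians(-4.0); C,S=np.cos(yaw),np.sin(yaw); D=np.array([630.3,-111.8])
def dw(x,y): return D+np.array([C*x-S*y,S*x+C*y])
def wd(p): d=np.array(p[:2])-D; return np.array([C*d[0]+S*d[1],-S*d[0]+C*d[1],p[2]])
def cur():
    s=bot.read_state(); R=np.array(s["eef_rot"]); return np.array(s["tcp_pos"]),np.degrees(np.arctan2(R[1,1],R[0,1]))
def delta(p,th,P,TH):
    "tool-frame shift & turn from (p,th) to (P,TH), world"
    c,s=np.cos(np.radians(th)),np.sin(np.radians(th)); d=np.array(P)-p
    return np.round([-d[2],c*d[0]+s*d[1],s*d[0]-c*d[1],-((TH-th+180)%360-180)],1)
def T(x,y,z): return np.r_[dw(x,y),z]
def wingpose(q,s=-20,dz=-14):
    t=.8-q;k=np.radians(35);a=np.array([-np.sin(k),0,np.cos(k)]);u=np.array([np.cos(k),0,np.sin(k)])
    P=np.array([-30,20,88])+5.7*q*a+s*(np.cos(t)*u+np.sin(t)*np.array([0,1,0]))
    phi=np.degrees(np.arctan2(np.sin(t),.82*np.cos(t)))
    return T(P[0],P[1],P[2]+dz),phi-90-4
def show():
    s=bot.read_state(); p,th=cur(); print("t",round(s["time_s"],2),"dock",wd(p).round(1),"th_dock",round(th+4,1),"F",np.round(s["contact_force"],1),"gap",round(s["finger_gap"],3))
E
python3 - <<'E'
from h import *
p,th=cur(); P,TH=wingpose(.25); Q=P.copy();Q[2]=225
print(delta(p,th,Q,TH)); print(P,TH); show()
q=[.25,.4,.6,.8,1,1.2,1.4,1.6,1.8]
for a,b in zip(q,q[1:]): print(b,delta(*wingpose(a),*wingpose(b)))
E
```

```text
[   5.3 -311.  -505.2  -10.6]
[586.29071487 -99.15300459  65.38753212] -57.21492869422594
t 0.15 dock [-360.6 -492.7  230.3] th_dock -63.8 F [-0.2 -0.9 -0.9] gap 0.999
0.4 [ 0.1 -3.1 -0.3  9.5]
0.6 [-0.3 -4.1 -0.3 13.4]
0.8 [-0.7 -4.1 -0.  13.9]
1 [-1.2 -4.   0.3 13.9]
1.2 [-1.6 -3.8  0.6 13.4]
1.4 [-2.  -3.5  0.8 12.6]
1.6 [-2.4 -3.3  0.8 11.6]
1.8 [-2.7 -3.   0.8 10.8]
```

{"name": "arm_command", "arguments": {"series": [[0, -28, -46, 0], [0, -28, -46, 0], [0, -28, -46, 0], [0, -28, -46, 0], [0, -28, -46, 0], [0, -28, -46, 0], [0, -28, -46, 0], [0, -28, -46, 0], [0, -28, -46, 0], [0, -28, -46, 0]], "claw": 0.35}}

```text
time_s: 1.4
tcp_pos: [557.0, -143.8, 231.1]
eef_rot: [[-0.0, 0.378, -0.926], [-0.0, -0.926, -0.378], [-1.0, -0.0, 0.0]]
contact_force: [1.5, 0.0, 0.6]
finger_gap: 0.353
```

```bash
python3 - <<'E'
from h import *
show(); p,th=cur(); P,TH=wingpose(.25); P[2]=120; print(delta(p,th,P,TH))
c=bot.read_camera("scene"); cv2.imwrite("pics/s1.png",cv2.resize(np.ascontiguousarray(c["image"][60:280,190:430,::-1]),None,fx=2.7,fy=2.7))
E
```

```text
t 1.4 dock [-70.9 -37.  231.1] th_dock -63.8 F [1.5 0.  0.6] gap 0.353
[111.1 -30.2 -44.  -10.6]
```

View pics/s1.png

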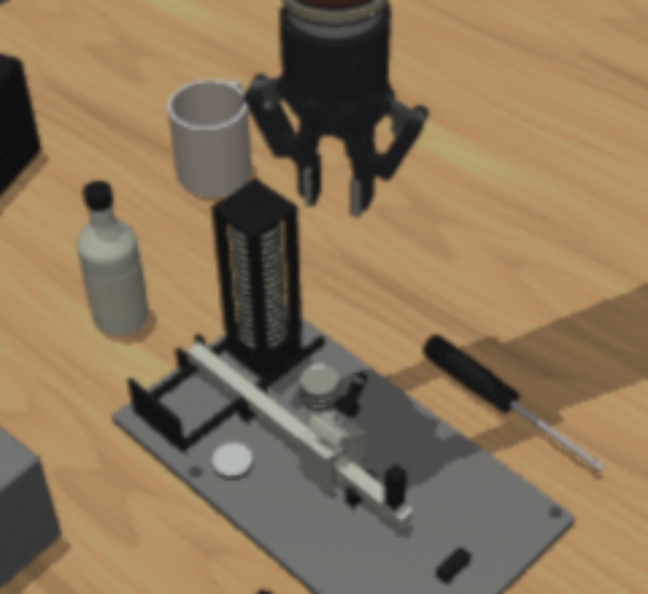

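The gripper is a knuckled type hovering over the deck, with the magazine top at about (255,205) and the wing at about (350,395). The knuckles stick out well above the tips. The moves can't tilt the tool, so the magazine can't be pushed low down; I'll have to hold it squarely while it slides. The wing comes first.

{"name": "arm_command", "arguments": {"series": [[0, -10, -15, 0], [0, -10, -15, 0], [0, -10, -14, 0], [0, 0, 0, -10.6], [28, 0, 0, 0], [28, 0, 0, 0], [28, 0, 0, 0], [27, 0, 0, 0], [0, 0, 0, 0], [0, 0, 0, 0]], "claw": 0.35}}

```text
time_s: 2.7
tcp_pos: [586.4, -101.3, 121.5]
eef_rot: [[0.001, 0.542, -0.841], [-0.0, -0.841, -0.542], [-1.0, 0.001, -0.001]]
contact_force: [-0.7, 1.3, -0.1]
finger_gap: 0.348
```

```bash
python3 - <<'E'
from h import *
show(); p,th=cur(); P,TH=wingpose(.25); print(delta(p,th,P,TH))
c=bot.read_camera("scene"); cv2.imwrite("pics/s2.png",cv2.resize(np.ascontiguousarray(c["image"][140:270,240:370,::-1]),None,fx=4.5,fy=4.5,interpolation=cv2.INTER_CUBIC))
print(proj(c,[wingpose(.25,0,0)[0],wingpose(.25,-24,0)[0],wingpose(.25,24,0)[0],T(0,95,82),T(-13,20,75)]).round(1))
E
```

```text
t 2.7 dock [-44.5   7.4 121.5] th_dock -53.2 F [-0.7  1.3 -0.1] gap 0.348
[56.1 -1.9 -1.1  0. ]
[[319.9 204.4]
 [321.  200.6]
 [318.8 208.3]
 [335.5 233.7]
 [314.3 212.9]]
```

View pics/s2.png

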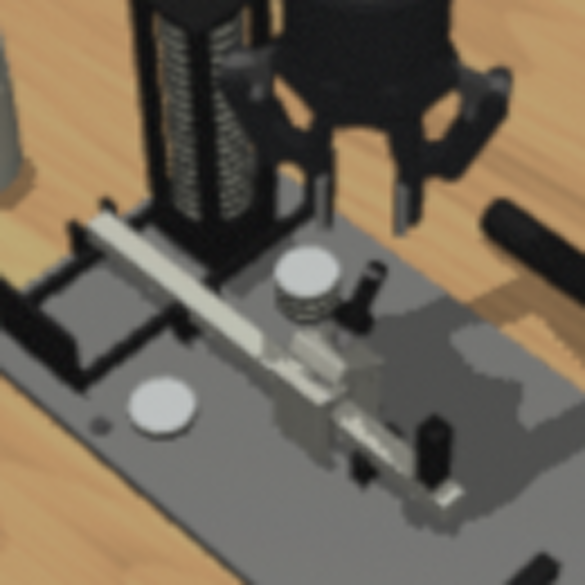

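The wing is at crop (365,295), image (321,205), and the post top at (336,234). Both are within 1 px or so of the dock model's projection, so I'll lower around the wing's near end.

{"name": "arm_command", "arguments": {"series": [[0, -2, -1, 0], [10, 0, 0, 0], [10, 0, 0, 0], [10, 0, 0, 0], [10, 0, 0, 0], [8, 0, 0, 0], [8, 0, 0, 0], [0, 0, 0, 0], [0, 0, 0, 0], [0, 0, 0, 0]], "claw": 0.35}}

```text
time_s: 4.0
tcp_pos: [585.8, -98.9, 64.9]
eef_rot: [[0.001, 0.542, -0.84], [-0.0, -0.84, -0.542], [-1.0, 0.001, -0.001]]
contact_force: [-0.2, -0.7, -0.5]
finger_gap: 0.348
```

{"name": "arm_command", "arguments": {"series": [[0, -3.1, -0.3, 9.5], [-0.2, -2.7, -0.2, 9.0], [-0.3, -2.7, 0, 9.2], [-0.5, -2.7, 0, 9.3], [-0.8, -2.6, 0.2, 9.2], [-1, -2.6, 0.3, 9.2], [-1.1, -2.5, 0.4, 9], [0, 0, 0, 0], [0, 0, 0, 0], [0, 0, 0, 0]]}}

```text
time_s: 5.25
tcp_pos: [582.7, -80.7, 68.0]
eef_rot: [[-0.001, -0.523, -0.852], [-0.0, -0.852, 0.523], [-1.0, 0.001, 0.001]]
contact_force: [-3.1, -3.9, -1.0]
finger_gap: 0.349
```

```bash
python3 - <<'E'
from h import *
show(); p,th=cur()
for q in(1.2,1.7): print(q,delta(p,th,*wingpose(q)))
c=bot.read_camera("top"); cv2.imwrite("pics/t3.png",cv2.resize(np.ascontiguousarray(c["image"][125:240,225:390,::-1]),None,fx=4.8,fy=4.8,interpolation=cv2.INTER_CUBIC))
E
```

```text
t 5.25 dock [-49.7  27.7  68. ] th_dock -117.5 F [-3.1 -3.9 -1. ] gap 0.349
1.2 [-1.  -0.4 -0.5 -0.2]
1.7 [-6.8 -8.9  0.2 29.4]
```

{"name": "arm_command", "arguments": {"series": [[0, 0, 0, 0], [-1.1, -1.8, 0.3, 6.5], [-1.1, -1.8, 0.4, 6.3], [-1.2, -1.7, 0.4, 6], [-1.2, -1.7, 0.4, 6], [-1.2, -1.6, 0.4, 6], [-1.3, -1.6, 0.4, 6], [0, 0, 0, 0], [0, 0, 0, 0], [0, 0, 0, 0]], "claw": 0.24}}

```text
time_s: 6.55
tcp_pos: [586.0, -70.2, 73.9]
eef_rot: [[-0.008, -0.929, -0.369], [0.003, -0.369, 0.929], [-1.0, 0.006, 0.006]]
contact_force: [-10.2, 1.4, 1.4]
finger_gap: 0.241
```

```bash
python3 - <<'E'
from h import *
show(); p,th=cur()
for q in(1.2,1.7): print(q,delta(p,th,*wingpose(q)))
c=bot.read_camera("scene"); cv2.imwrite("pics/s3.png",cv2.resize(np.ascontiguousarray(c["image"][140:270,240:370,::-1]),None,fx=4.5,fy=4.5,interpolation=cv2.INTER_CUBIC))
E
```

```text
t 6.55 dock [-47.1  38.4  73.9] th_dock -154.3 F [-10.2   1.4   1.4] gap 0.241
1.2 [  4.8   6.3  -8.7 -37. ]
1.7 [-0.9 -0.1 -3.  -7.4]
```

View pics/s3.png

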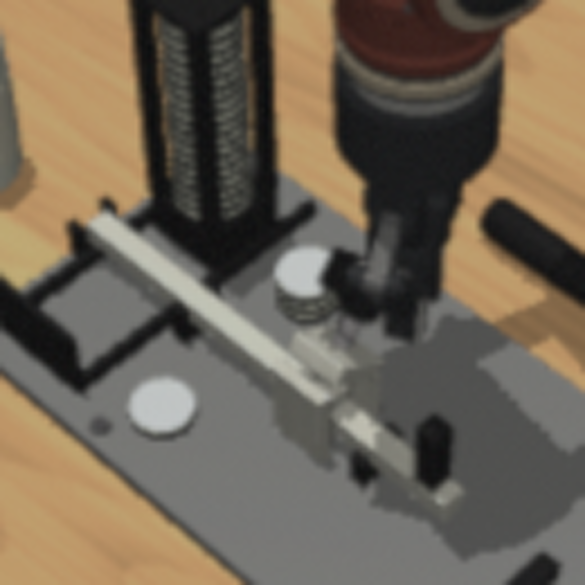

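The tool has followed the wing round and the force rose to 10 N, so the wing is probably near its upper stop. I'll lift off and check.

{"name": "arm_command", "arguments": {"series": [[0, 1, 0, -2], [-15, 0, 0, 0], [-20, 0, 0, 0], [-20, 0, 0, 0], [0, 0, 0, -10.6], [0, 0, 0, -10.6], [0, 0, 0, -10.6], [0, 0, 0, -10.6], [0, 0, 0, -10.6], [0, 0, 0, -9.6]], "claw": 0.5}}

```text
time_s: 7.85
tcp_pos: [588.8, -72.4, 132.4]
eef_rot: [[0.003, -0.06, -0.998], [-0.0, -0.998, 0.06], [-1.0, 0.0, -0.003]]
contact_force: [-0.6, -0.2, -0.1]
finger_gap: 0.499
```

```bash
python3 - <<'E'
from h import *
show(); p,th=cur()
print(delta(p,th,T(0,95,130),-94))
E
```

```text
t 7.85 dock [-44.1  36.4 132.4] th_dock -89.5 F [-0.6 -0.2 -0.1] gap 0.499
[  2.4 -58.2 -44.7   0.5]
```

{"name": "arm_command", "arguments": {"series": [[0, -15, -12, 0], [0, -15, -11, 0], [0, -14, -11, 0], [0, -14, -11, 0], [0, 0, 0, 0], [0, 0, 0, 0], [0, 0, 0, 0], [0, 0, 0, 0], [0, 0, 0, 0], [0, 0, 0, 0]], "claw": 0.5}}

```text
time_s: 9.1
tcp_pos: [636.6, -17.5, 130.4]
eef_rot: [[0.0, -0.066, -0.998], [0.0, -0.998, 0.066], [-1.0, -0.0, -0.0]]
contact_force: [0.0, 0.2, 0.3]
finger_gap: 0.503
```

```bash
python3 - <<'E'
from h import *
show(); p,th=cur()
print(delta(p,th,T(0,95,50),-94))
c=bot.read_camera("scene"); a=cv2.resize(np.ascontiguousarray(c["image"][150:260,260:360,::-1]),None,fx=4,fy=4,interpolation=cv2.INTER_CUBIC)
c=bot.read_camera("top"); b=cv2.resize(np.ascontiguousarray(c["image"][140:240,230:330,::-1]),(396,440),interpolation=cv2.INTER_CUBIC)
cv2.imwrite("pics/b4.png",cv2.convertScaleAbs(np.hstack([a,b]),alpha=1.5))
E
```

```text
t 9.1 dock [ -0.3  94.5 130.4] th_dock -89.8 F [0.  0.2 0.3] gap 0.503
[80.4 -0.5 -0.3  0.2]
```

View pics/b4.png

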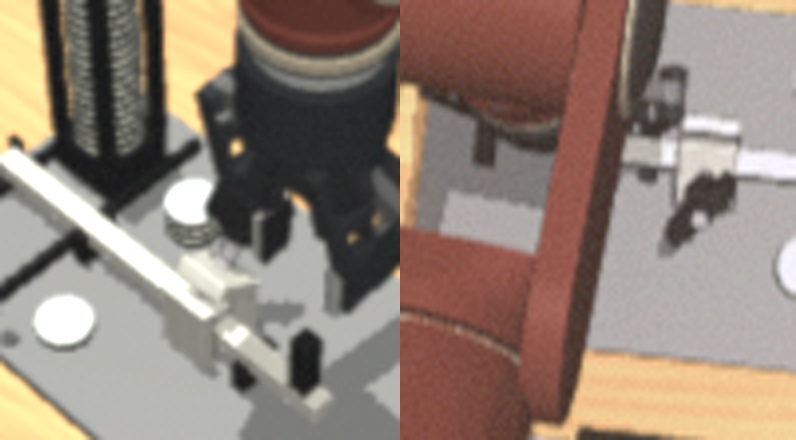

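In the top view the wing now lies from (730,190) to (675,240), the opposite diagonal. That makes the joint about 1.5 rad, so it is loosened. Next I grip the post.

{"name": "arm_command", "arguments": {"series": [[16, 0, 0, 0], [16, 0, 0, 0], [16, 0, 0, 0], [16, 0, 0, 0], [14, 0, 0, 0], [0, 0, 0, 0], [0, 0, 0, 0], [0, 0, 0, 0], [0, 0, 0, 0], [0, 0, 0, 0]], "claw": 0.5}}

```text
time_s: 10.45
tcp_pos: [636.9, -17.4, 52.7]
eef_rot: [[0.001, -0.066, -0.998], [-0.0, -0.998, 0.066], [-1.0, 0.0, -0.001]]
contact_force: [0.1, -0.2, -0.2]
finger_gap: 0.497
```

{"name": "arm_command", "arguments": {"series": [[0, 0, 0, 0], [0, 0, 0, 0], [0, 0, 0, 0], [0, 0, 0, 0], [0, -5, 0, 0], [0, -5, 0, 0], [0, -5, 0, 0], [0, -5, 0, 0], [0, -5, 0, 0], [0, 0, 0, 0]], "claw": 0}}

```text
time_s: 11.7
tcp_pos: [638.6, 8.4, 52.5]
eef_rot: [[0.0, -0.066, -0.998], [0.001, -0.998, 0.066], [-1.0, -0.001, -0.0]]
contact_force: [0.2, 0.7, 3.6]
finger_gap: 0.152
```

```bash
python3 -c "
from h import *
show()"
```

```text
t 11.7 dock [-1.000e-01  1.205e+02  5.250e+01] th_dock -89.8 F [0.2 0.7 3.6] gap 0.152
```

The post is held (gap 0.152, about 13 mm) and it slides at low force. I'll draw it the rest of the way.

{"name": "arm_command", "arguments": {"series": [[0, -8, 0, 0], [0, -8, 0, 0], [0, -8, 0, 0], [0, -8, 0, 0], [0, -5, 0, 0], [0, -3, 0, 0], [0, -1.5, 0, 0], [0, 0, 0, 0], [0, 0, 0, 0], [0, 0, 0, 0]], "claw": 0}}

```text
time_s: 12.95
tcp_pos: [641.4, 48.9, 52.5]
eef_rot: [[0.001, -0.066, -0.998], [0.0, -0.998, 0.066], [-1.0, -0.0, -0.001]]
contact_force: [2.9, -1.0, 3.1]
finger_gap: 0.148
```

```bash
python3 -c "
from h import *
show()"
```

```text
t 12.95 dock [-1.00e-01  1.61e+02  5.25e+01] th_dock -89.8 F [ 2.9 -1.   3.1] gap 0.148
```

{"name": "arm_command", "arguments": {"series": [[0, 0, 0, 0], [0, 0, 0, 0], [0, 0, 0, 0], [-20, 0, 0, 0], [-40, 0, 0, 0], [-40, 0, 0, 0], [-40, 0, 0, 0], [-40, 0, 0, 0], [-15, 0, 0, 0], [0, 0, 0, 0]], "claw": 0.5}}

```text
time_s: 14.2
tcp_pos: [641.6, 49.0, 248.9]
eef_rot: [[0.003, -0.066, -0.998], [-0.0, -0.998, 0.066], [-1.0, -0.0, -0.003]]
contact_force: [-0.2, -0.3, -0.9]
finger_gap: 0.502
```

```bash
python3 - <<'E'
from h import *
show(); p,th=cur()
c=bot.read_camera("scene")
cv2.imwrite("pics/s5.png",cv2.resize(np.ascontiguousarray(c["image"][115:255,225:365,::-1]),None,fx=4.2,fy=4.2,interpolation=cv2.INTER_CUBIC))
for x in(-56,-46,-36):
    print(x,((proj(c,[T(x+25*a,-115+25*b,192) for a,b in((-1,-1),(1,-1),(1,1),(-1,1))])-[225,115])*4.2).round(0).tolist())
    print(delta(p,th,T(x,-115,250),-4),delta(p,th,T(x,-115,250),-184))
print(bot.read_state()["joint_pos"])
print(((proj(c,[T(0,160,82),T(0,-115,38),T(0,-85,38)])-[225,115])*4.2).round(0).tolist())
E
```

```text
t 14.2 dock [1.000e-01 1.612e+02 2.489e+02] th_dock -89.8 F [-0.2 -0.3 -0.9] gap 0.502
-56 [[248.0, 39.0], [178.0, 85.0], [244.0, 131.0], [314.0, 83.0]]
[ -1.1 276.   57.1 -89.8] [ -1.1 276.   57.1  90.2]
-46 [[234.0, 48.0], [164.0, 94.0], [230.0, 141.0], [300.0, 93.0]]
[ -1.1 276.   47.1 -89.8] [ -1.1 276.   47.1  90.2]
-36 [[220.0, 57.0], [149.0, 103.0], [215.0, 151.0], [286.0, 102.0]]
[ -1.1 276.   37.1 -89.8] [ -1.1 276.   37.1  90.2]
[-2.25728216e+00  4.90330177e+00  8.89597698e+01  2.64545488e-03
  8.61738804e+01  9.15181888e+01]
[[562.0, 573.0], [188.0, 335.0], [224.0, 363.0]]
```

View pics/s5.png

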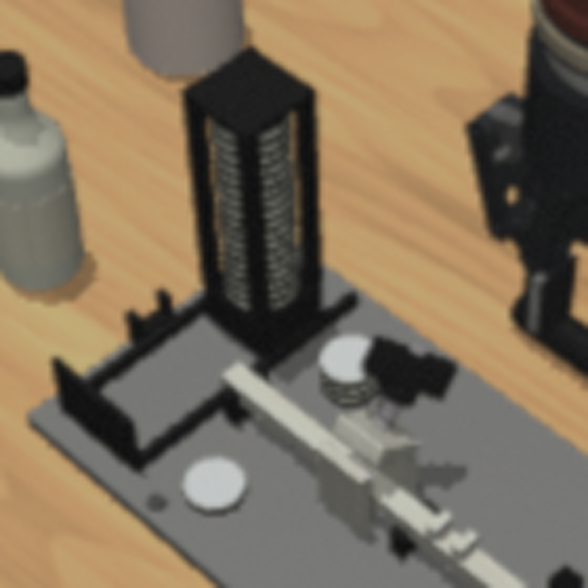

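The bolt is drawn, with its end at (235,370), short of the track. The magazine stands upright with its top centre at about (249,92), which puts it at dock x of about −52. I'll go above it with the jaws along the track.

{"name": "arm_command", "arguments": {"series": [[0, 30, 6, -9], [0, 25, 11, -9], [0, 24, 14, -9], [0, 20, 18, -9], [0, 15, 22, -9], [0, 12, 25, -9], [0, 8, 26, -9], [0, 4, 28, -9], [0, 0, 29, -9], [0, 0, 28, -9]], "claw": 1}}

```text
time_s: 15.5
tcp_pos: [546.6, -214.2, 244.1]
eef_rot: [[-0.004, 0.998, -0.061], [0.002, -0.061, -0.998], [-1.0, -0.005, -0.002]]
contact_force: [0.3, 0.5, 0.3]
finger_gap: 1.0
```

```bash
python3 - <<'E'
from h import *
show(); p,th=cur()
print(delta(p,th,T(-51,-113,210),-4))
E
```

```text
t 15.5 dock [ -76.3 -108.   244.1] th_dock 0.5 F [0.3 0.5 0.3] gap 1.0
[34.1 25.3  5.2  0.5]
```

{"name": "arm_command", "arguments": {"series": [[0, 9, 2, 0], [0, 9, 2, 0], [0, 7, 1, 0.5], [0, 0, 0, 0], [20, 0, 0, 0], [20, 0, 0, 0], [20, 0, 0, 0], [20, 0, 0, 0], [24, 0, 0, 0], [0, 0, 0, 0]], "claw": 1}}

```text
time_s: 16.75
tcp_pos: [571.0, -219.7, 139.7]
eef_rot: [[-0.005, 0.997, -0.075], [0.003, -0.075, -0.997], [-1.0, -0.005, -0.002]]
contact_force: [-0.1, -0.3, 0.3]
finger_gap: 0.996
```

```bash
python3 - <<'E'
from h import *
show()
c=bot.read_camera("scene")
cv2.imwrite("pics/s6.png",cv2.resize(np.ascontiguousarray(c["image"][75:215,215:355,::-1]),None,fx=4.2,fy=4.2,interpolation=cv2.INTER_CUBIC))
E
```

```text
t 16.75 dock [ -51.6 -111.8  139.7] th_dock -0.3 F [-0.1 -0.3  0.3] gap 0.996
```

View pics/s6.png

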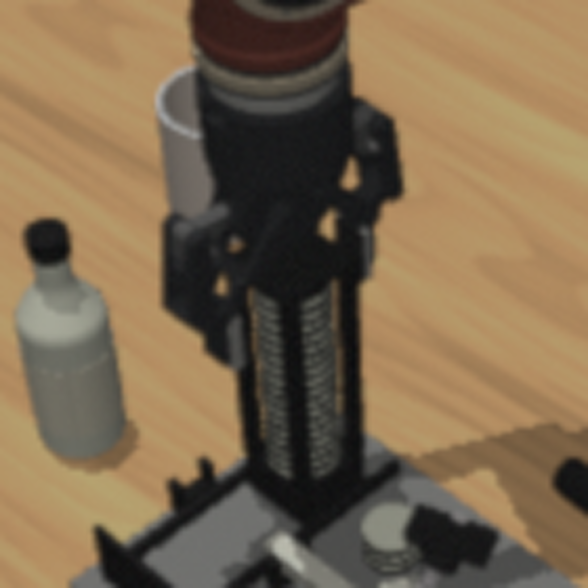

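The open fingers straddle the magazine's upper part, front finger at (235,335) and rear at (365,250), with no contact yet. I'll close the grip.

{"name": "arm_command", "arguments": {"series": [[0, 0, 0, 0], [0, 0, 0, 0], [0, 0, 0, 0], [0, 0, 0, 0], [0, 0, 0, 0], [0, 0, 0, 0], [0, 0, 0, 0], [0, 0, 0, 0], [0, 0, 0, 0], [0, 0, 0, 0]], "claw": 0.3}}

```text
time_s: 18.05
tcp_pos: [573.3, -221.1, 145.0]
eef_rot: [[0.001, 0.997, -0.075], [-0.001, -0.075, -0.997], [-1.0, 0.001, 0.001]]
contact_force: [-2.8, 0.2, 5.6]
finger_gap: 0.58
```

{"name": "arm_command", "arguments": {"series": [[0, 2, 0, 0], [0, 3, 0, 0], [0, 4, 0, 0], [0, 5, 0, 0], [0, 5, 0, 0], [0, 5, 0, 0], [0, 5, 0, 0], [0, 5, 0, 0], [0, 4, 0, 0], [0, 2, 0, 0]]}}

```text
time_s: 19.3
tcp_pos: [611.4, -224.0, 145.1]
eef_rot: [[-0.004, 0.997, -0.075], [-0.001, -0.075, -0.997], [-1.0, -0.004, 0.001]]
contact_force: [-7.5, 1.4, 9.5]
finger_gap: 0.582
```

```bash
python3 - <<'E'
from h import *
show()
c=bot.read_camera("scene")
cv2.imwrite("pics/s7.png",cv2.resize(np.ascontiguousarray(c["image"][85:225,205:345,::-1]),None,fx=4.2,fy=4.2,interpolation=cv2.INTER_CUBIC))
E
```

```text
t 19.3 dock [ -11.  -113.3  145.1] th_dock -0.3 F [-7.5  1.4  9.5] gap 0.582
```

View pics/s7.png

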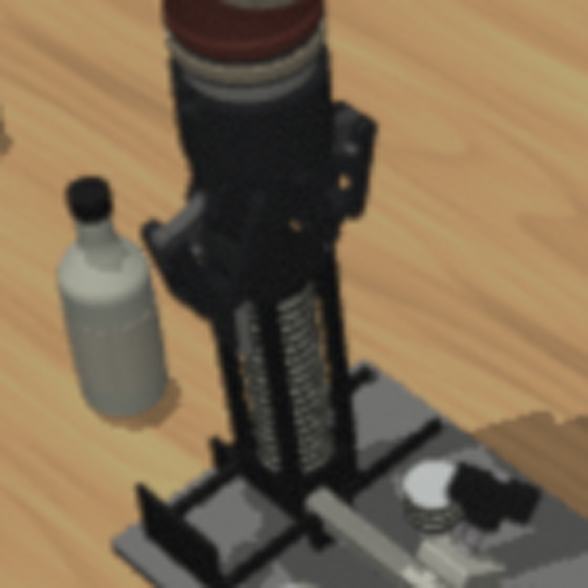

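The magazine is held and has slid about 40 mm, but the tool presses down on it (Fz 9.5 N, TCP 5 mm high) and its foot lags by a few degrees. I'll relieve the press slightly before going on.

{"name": "arm_command", "arguments": {"series": [[-1, 0, 0, 0], [-1, 0, 0, 0], [-1, 0, 0, 0], [0, 0, 0, 0], [0, 0, 0, 0], [0, 0, 0, 0], [0, 0, 0, 0], [0, 0, 0, 0], [0, 0, 0, 0], [0, 0, 0, 0]]}}

```text
time_s: 20.6
tcp_pos: [612.8, -223.7, 146.3]
eef_rot: [[0.0, 0.997, -0.075], [-0.0, -0.075, -0.997], [-1.0, 0.0, 0.0]]
contact_force: [-0.1, -0.1, -3.7]
finger_gap: 0.579
```

```bash
python3 - <<'E'
from h import *
show()
s=bot.read_state();print(np.round(s["moment"],2))
E
```

```text
t 20.6 dock [  -9.7 -112.8  146.3] th_dock -0.3 F [-0.1 -0.1 -3.7] gap 0.579
[-0.03 -0.02 -0.01]
```

Fz is now −3.7 N with no side load, so the foot is just lightly on the deck. I'll set it 0.5 mm lower and continue.

{"name": "arm_command", "arguments": {"series": [[0.5, 2, 0, 0], [0, 4, 0, 0], [0, 5, 0, 0], [0, 6, 0, 0], [0, 6, 0, 0], [0, 6, 0, 0], [0, 6, 0, 0], [0, 5, 0, 0], [0, 4, 0, 0], [0, 2, 0, 0]]}}

```text
time_s: 21.85
tcp_pos: [658.9, -227.1, 145.8]
eef_rot: [[-0.0, 0.997, -0.075], [-0.0, -0.075, -0.997], [-1.0, -0.0, 0.0]]
contact_force: [-0.5, 0.4, -3.8]
finger_gap: 0.576
```

```bash
python3 - <<'E'
from h import *
show()
c=bot.read_camera("scene")
cv2.imwrite("pics/s8.png",cv2.resize(np.ascontiguousarray(c["image"][95:235,195:335,::-1]),None,fx=4.2,fy=4.2,interpolation=cv2.INTER_CUBIC))
E
```

```text
t 21.85 dock [  36.5 -113.   145.8] th_dock -0.3 F [-0.5  0.4 -3.8] gap 0.576
```

View pics/s8.png

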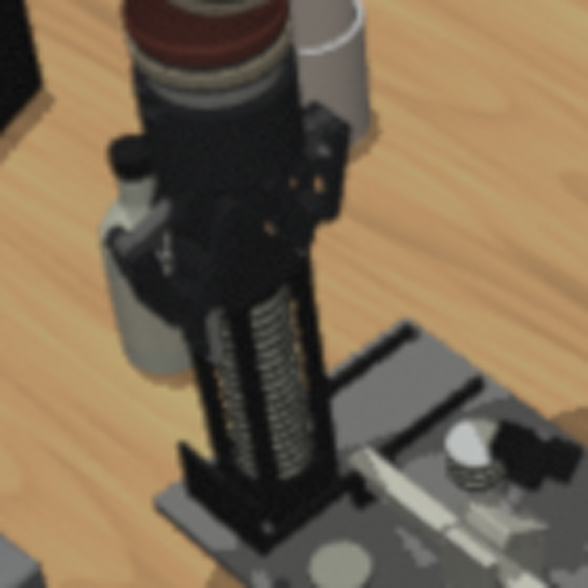

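{"name": "arm_command", "arguments": {"series": [[0, 1, 0, 0], [0, 1, 0, 0], [0, 1, 0, 0], [0, 1, 0, 0], [0, 1, 0, 0], [0, 1, 0, 0], [0, 0, 0, 0], [0, 0, 0, 0], [0, 0, 0, 0], [0, 0, 0, 0]]}}

```text
time_s: 23.15
tcp_pos: [664.6, -227.5, 145.8]
eef_rot: [[-0.0, 0.997, -0.075], [-0.0, -0.075, -0.997], [-1.0, -0.0, 0.0]]
contact_force: [0.4, 0.1, -4.3]
finger_gap: 0.583
```

```bash
python3 - <<'E'
from h import *
show()
c=bot.read_camera("scene")
for tilt in(0,.05,.1):
  x=42
  e=[T(x+25,-115-25,12),T(x+25+170*np.sin(tilt),-140,12+120)]
  a=proj(c,e); print(tilt,((a-[195,95])*4.2).round(0).tolist(),(np.diff(a,axis=0)[0,0]/np.diff(a,axis=0)[0,1]).round(3))
E
```

```text
t 23.15 dock [  42.3 -113.   145.8] th_dock -0.3 F [ 0.4  0.1 -4.3] gap 0.583
0 [[200.0, 490.0], [173.0, 346.0]] 0.187
0.05 [[200.0, 490.0], [160.0, 355.0]] 0.293
0.1 [[200.0, 490.0], [148.0, 364.0]] 0.413
```

It is upright (edge slope 0.21 against 0.19 for a true vertical), but the gripper carries nearly all its weight. I'll lower it 1.5 mm and inch to the wall.

{"name": "arm_command", "arguments": {"series": [[0.5, 0, 0, 0], [0.5, 0, 0, 0], [0.5, 0, 0, 0], [0, 0, 0, 0], [0, 1, 0, 0], [0, 1, 0, 0], [0, 1, 0, 0], [0, 1, 0, 0], [0, 0, 0, 0], [0, 0, 0, 0]]}}

```text
time_s: 24.45
tcp_pos: [668.5, -228.1, 145.1]
eef_rot: [[-0.0, 0.997, -0.075], [-0.001, -0.075, -0.997], [-1.0, -0.0, 0.001]]
contact_force: [-6.0, 0.6, 5.8]
finger_gap: 0.578
```

```bash
python3 -c "
from h import *
show()"
```

```text
t 24.45 dock [  46.3 -113.3  145.1] th_dock -0.3 F [-6.   0.6  5.8] gap 0.578
```

{"name": "arm_command", "arguments": {"series": [[-0.7, 0, 0, 0], [0, 0.7, 0, 0], [0, 0.8, 0, 0], [0, 0, 0, 0], [0, 0, 0, 0], [0, 0, 0, 0], [0, 0, 0, 0], [0, 0, 0, 0], [0, 0, 0, 0], [0, 0, 0, 0]]}}

```text
time_s: 25.7
tcp_pos: [670.2, -228.0, 145.1]
eef_rot: [[0.0, 0.997, -0.075], [-0.0, -0.075, -0.997], [-1.0, 0.0, 0.0]]
contact_force: [-4.0, -0.1, 4.5]
finger_gap: 0.579
```

```bash
python3 -c "
from h import *
show()"
```

```text
t 25.7 dock [  47.9 -113.1  145.1] th_dock -0.3 F [-4.  -0.1  4.5] gap 0.579
```

{"name": "arm_command", "arguments": {"series": [[-0.5, 0, 0, 0], [0, 1, 0, 0], [0, 1, 0, 0], [0, 1, 0, 0], [0, 0, 0, 0], [0, 0, 0, 0], [0, 0, 0, 0], [0, 0, 0, 0], [0, 0, 0, 0], [0, 0, 0, 0]]}}

```text
time_s: 26.95
tcp_pos: [671.0, -228.1, 145.2]
eef_rot: [[-0.006, 0.997, -0.074], [0.001, -0.074, -0.997], [-1.0, -0.006, -0.0]]
contact_force: [-9.7, 0.5, 7.1]
finger_gap: 0.584
```

```bash
python3 - <<'E'
from h import *
show()
c=bot.read_camera("scene")
cv2.imwrite("pics/s9.png",cv2.resize(np.ascontiguousarray(c["image"][125:245,205:325,::-1]),None,fx=5,fy=5,interpolation=cv2.INTER_CUBIC))
print(((proj(c,[T(70,-115-33,57),T(70,-115+33,57),T(70,-140,57),T(70,-90,57)])-[205,125])*5).round(0).tolist())
E
```

```text
t 26.95 dock [  48.7 -113.1  145.2] th_dock -0.3 F [-9.7  0.5  7.1] gap 0.584
[[160.0, 367.0], [255.0, 445.0], [172.0, 376.0], [243.0, 435.0]]
```

View pics/s9.png

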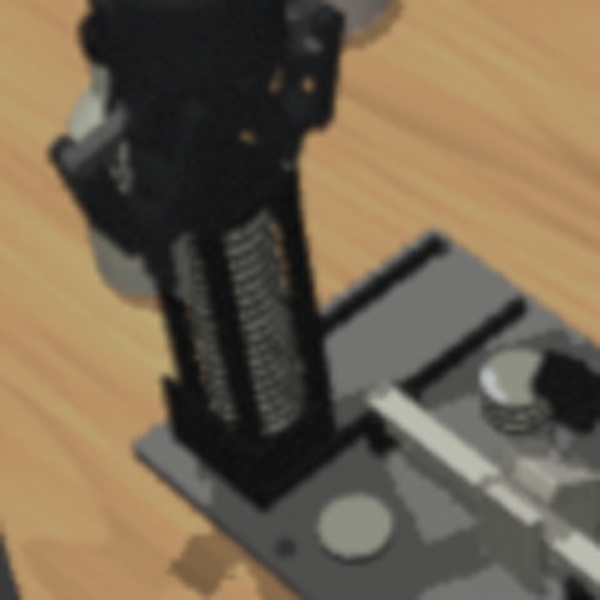

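Only 0.8 mm of the last 3 mm was made and Fx is −9.7 N. In the picture the magazine's base sits against the stop wall at (230,440), so it is home. I'll ease off and release.

{"name": "arm_command", "arguments": {"series": [[0, -1, 0, 0], [0, -1, 0, 0], [0, 0, 0, 0], [0, 0, 0, 0], [0, 0, 0, 0], [0, 0, 0, 0], [0, 0, 0, 0], [0, 0, 0, 0], [0, 0, 0, 0], [0, 0, 0, 0]]}}

```text
time_s: 28.25
tcp_pos: [670.5, -227.9, 145.1]
eef_rot: [[-0.002, 0.997, -0.075], [0.0, -0.075, -0.997], [-1.0, -0.002, -0.0]]
contact_force: [-5.2, -0.4, 2.5]
finger_gap: 0.58
```

{"name": "arm_command", "arguments": {"series": [[0, 0, 0, 0], [0, 0, 0, 0], [0, 0, 0, 0], [0, 0, 0, 0], [0, 0, 0, 0], [0, 0, 0, 0], [-20, 0, 0, 0], [-30, 0, 0, 0], [-30, 0, 0, 0], [-30, 0, 0, 0]], "claw": 1}}

```text
time_s: 29.5
tcp_pos: [671.4, -228.1, 258.6]
eef_rot: [[0.002, 0.997, -0.075], [-0.001, -0.075, -0.997], [-1.0, 0.002, 0.001]]
contact_force: [0.5, -0.5, -0.1]
finger_gap: 0.999
```

```bash
python3 - <<'E'
from h import *
show(); p,th=cur(); print(delta(p,th,T(0,160,252),-94))
c=bot.read_camera("scene")
cv2.imwrite("pics/s10.png",cv2.resize(np.ascontiguousarray(c["image"][125:265,195:355,::-1]),None,fx=4.2,fy=4.2,interpolation=cv2.INTER_CUBIC))
for x in(40,45): print(((proj(c,[T(x+25*a,-115+25*b,192) for a,b in((-1,-1),(1,-1),(1,1),(-1,1))])-[195,125])*4.2).round(0).tolist())
E
```

```text
t 29.5 dock [  49.1 -113.2  258.6] th_dock -0.3 F [ 0.5 -0.5 -0.1] gap 0.999
[   6.6  -50.4 -272.9   89.7]
[[237.0, 87.0], [161.0, 136.0], [227.0, 187.0], [303.0, 135.0]]
[[230.0, 91.0], [153.0, 142.0], [219.0, 192.0], [295.0, 140.0]]
```

View pics/s10.png

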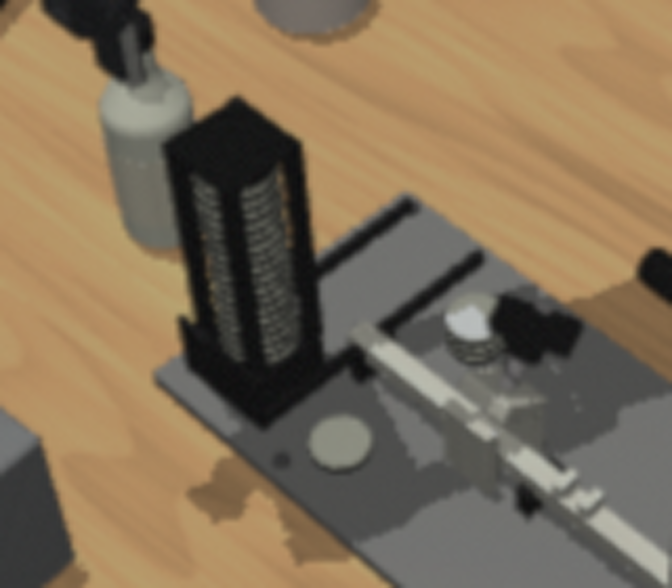

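The magazine stands free and upright in the feed bay. Its top centre is at (234,146), with its base against the wall. I've used 13 views, so I'll rely on numbers from here. Next is the post.

{"name": "arm_command", "arguments": {"series": [[0, -5, -27.3, 9], [0, -9.2, -26.2, 9], [0, -13.2, -24.4, 9], [0, -16.8, -22.1, 9], [0, -20.1, -19.1, 9], [0, -22.8, -15.8, 9], [0, -25, -12, 9], [0, -26.6, -7.9, 9], [0, -27.5, -3.7, 9], [0, -27.7, 0.7, 9]], "claw": 0.5}}

```text
time_s: 30.8
tcp_pos: [641.7, 48.8, 256.3]
eef_rot: [[0.001, -0.08, -0.997], [-0.0, -0.997, 0.08], [-1.0, -0.0, -0.001]]
contact_force: [0.3, 0.6, -0.1]
finger_gap: 0.505
```

```bash
python3 - <<'E'
from h import *
show(); p,th=cur(); print(delta(p,th,T(0,161,52.5),-94))
E
```

```text
t 30.8 dock [1.000e-01 1.610e+02 2.563e+02] th_dock -90.6 F [ 0.3  0.6 -0.1] gap 0.505
[ 2.038e+02 -0.000e+00  1.000e-01 -6.000e-01]
```

Lower, grip, close the bolt: the first closing stroke is 40 mm to −y, which is tool +y.

{"name": "arm_command", "arguments": {"series": [[35, 0, 0, -0.6], [40, 0, 0, 0], [40, 0, 0, 0], [40, 0, 0, 0], [30, 0, 0, 0], [19, 0, 0, 0], [0, 0, 0, 0], [0, 0, 0, 0], [0, 0, 0, 0], [0, 0, 0, 0]], "claw": 0.5}}

```text
time_s: 32.05
tcp_pos: [642.5, 47.9, 52.8]
eef_rot: [[0.002, -0.064, -0.998], [-0.0, -0.998, 0.064], [-1.0, -0.0, -0.002]]
contact_force: [-0.0, 0.0, 0.4]
finger_gap: 0.496
```

{"name": "arm_command", "arguments": {"series": [[0, 0, 0, 0], [0, 0, 0, 0], [0, 0, 0, 0], [0, 0, 0, 0], [0, 6, 0, 0], [0, 8, 0, 0], [0, 8, 0, 0], [0, 8, 0, 0], [0, 6, 0, 0], [0, 4, 0, 0]], "claw": 0}}

```text
time_s: 33.3
tcp_pos: [638.9, 7.1, 51.8]
eef_rot: [[-0.001, -0.065, -0.998], [-0.0, -0.998, 0.065], [-1.0, 0.0, 0.001]]
contact_force: [-2.4, 1.9, 4.9]
finger_gap: 0.151
```

```bash
python3 -c "
from h import *
show()"
```

```text
t 33.3 dock [  0.3 119.2  51.8] th_dock -89.7 F [-2.4  1.9  4.9] gap 0.151
```

{"name": "arm_command", "arguments": {"series": [[0, 6, 0, 0], [0, 6, 0, 0], [0, 5, 0, 0], [0, 3, 0, 0], [0, 2, 0, 0], [0, 1, 0, 0], [0, 1, 0, 0], [0, 1, 0, 0], [0, 0, 0, 0], [0, 0, 0, 0]], "claw": 0}}

```text
time_s: 34.55
tcp_pos: [637.2, -16.1, 51.8]
eef_rot: [[-0.001, -0.064, -0.998], [0.003, -0.998, 0.064], [-1.0, -0.002, 0.001]]
contact_force: [-3.8, 6.3, 5.4]
finger_gap: 0.152
```

```bash
python3 -c "
from h import *
show()"
```

```text
t 34.55 dock [ 0.2 96.  51.8] th_dock -89.7 F [-3.8  6.3  5.4] gap 0.152
```

{"name": "arm_command", "arguments": {"series": [[0, 1.5, 0, 0], [0, 1.5, 0, 0], [0, 0, 0, 0], [0, 0, 0, 0], [0, 0, 0, 0], [0, 0, 0, 0], [0, 0, 0, 0], [0, 0, 0, 0], [0, 0, 0, 0], [0, 0, 0, 0]], "claw": 0}}

```text
time_s: 35.8
tcp_pos: [637.2, -16.2, 51.9]
eef_rot: [[-0.0, -0.064, -0.998], [0.007, -0.998, 0.064], [-1.0, -0.007, 0.001]]
contact_force: [-2.5, 15.2, 7.3]
finger_gap: 0.153
```

```bash
python3 -c "
from h import *
show()"
```

```text
t 35.8 dock [ 0.2 95.9 51.9] th_dock -89.7 F [-2.5 15.2  7.3] gap 0.153
```

The bolt is hard against its closed stop (15 N, no motion). I'll relax, open and rise.

{"name": "arm_command", "arguments": {"series": [[0, -2.5, 0, 0], [0, 0, 0, 0], [0, 0, 0, 0], [0, 0, 0, 0], [0, 0, 0, 0], [-15, 0, 0, 0], [-25, 0, 0, 0], [-25, 0, 0, 0], [-20, 0, 0, 0], [0, 0, 0, 0]], "claw": 0.5}}

```text
time_s: 37.05
tcp_pos: [639.1, -17.7, 139.6]
eef_rot: [[0.005, -0.064, -0.998], [-0.001, -0.998, 0.064], [-1.0, 0.0, -0.005]]
contact_force: [-0.0, -0.1, 1.1]
finger_gap: 0.5
```

```bash
python3 - <<'E'
from h import *
show(); p,th=cur()
c=bot.read_camera("top"); cv2.imwrite("pics/t11.png",cv2.resize(np.ascontiguousarray(c["image"][160:210,280:330,::-1]),None,fx=10,fy=10,interpolation=cv2.INTER_CUBIC))
for q in(1.4,1.5,1.6):
    P,TH=wingpose(q); print(q,delta(p,th,P,TH)); print(((proj(c,[wingpose(q,24,8)[0],wingpose(q,-24,8)[0]])-[280,160])*10).round().tolist())
E
```

```text
t 37.05 dock [  2.2  94.5 139.6] th_dock -89.7 F [-0.  -0.1  1.1] gap 0.5
1.4 [68.5 62.9 50.6 40.2]
[[326.0, 196.0], [195.0, 338.0]]
1.5 [67.4 61.3 50.  46.1]
[[334.0, 203.0], [187.0, 333.0]]
1.6 [66.1 59.8 49.2 51.8]
[[341.0, 212.0], [179.0, 327.0]]
```

View pics/t11.png

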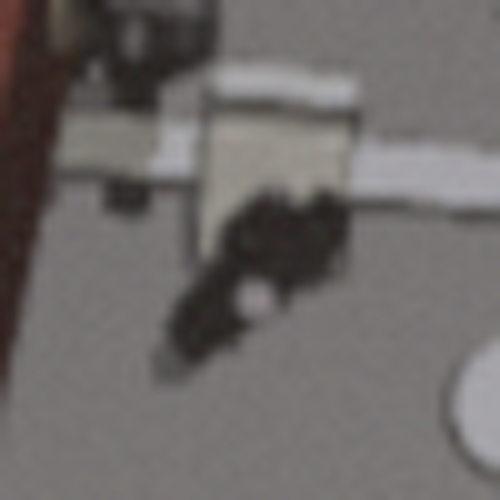

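The wing runs from (325,210) to (185,340), so the joint is about 1.45. I'll move over its near end, turn to suit and descend.

{"name": "arm_command", "arguments": {"series": [[0, 16, 13, 0], [0, 16, 13, 0], [0, 15, 12, 0], [0, 15, 12.5, 0], [0, 0, 0, 10.7], [0, 0, 0, 10.7], [0, 0, 0, 10.7], [0, 0, 0, 10.7], [0, 0, 0, 0], [0, 0, 0, 0]], "claw": 0.35}}

```text
time_s: 38.35
tcp_pos: [582.8, -76.5, 136.5]
eef_rot: [[-0.0, -0.724, -0.69], [-0.0, -0.69, 0.724], [-1.0, 0.0, -0.0]]
contact_force: [0.7, -0.0, -0.7]
finger_gap: 0.349
```

```bash
python3 - <<'E'
from h import *
show(); p,th=cur()
print(delta(p,th,*wingpose(1.45)))
q=np.arange(1.45,-.5,-.15)
for a,b in zip(q,q[1:]): print(b.round(2),delta(*wingpose(a),*wingpose(b)))
E
```

```text
t 38.35 dock [-49.9  31.9 136.5] th_dock -132.4 F [ 0.7 -0.  -0.7] gap 0.349
[64.9 -1.6 -1.4  0.5]
1.3 [ 1.6  2.4 -1.1 -9.2]
1.15 [ 1.4  2.6 -1.1 -9.7]
1.0 [  1.2   2.7  -1.  -10.1]
0.85 [  0.9   2.8  -0.9 -10.4]
0.7 [  0.7   3.   -0.7 -10.5]
0.55 [  0.4   3.   -0.6 -10.3]
0.4 [  0.2   3.1  -0.4 -10. ]
0.25 [-0.1  3.1 -0.2 -9.5]
0.1 [-0.3  3.1 -0.1 -9. ]
-0.05 [-0.5  3.1 -0.  -8.5]
-0.2 [-0.7  3.   0.  -8. ]
-0.35 [-0.8  3.   0.  -7.6]
```

{"name": "arm_command", "arguments": {"series": [[0, -1.6, -1.4, 0.5], [12, 0, 0, 0], [12, 0, 0, 0], [12, 0, 0, 0], [12, 0, 0, 0], [10, 0, 0, 0], [7, 0, 0, 0], [0, 0, 0, 0], [0, 0, 0, 0], [0, 0, 0, 0]], "claw": 0.35}}

```text
time_s: 39.6
tcp_pos: [585.7, -76.2, 72.2]
eef_rot: [[0.001, -0.731, -0.682], [-0.0, -0.682, 0.731], [-1.0, -0.001, -0.001]]
contact_force: [-0.2, -1.1, -0.6]
finger_gap: 0.352
```

{"name": "arm_command", "arguments": {"series": [[0, 0, 0, 0], [1.6, 2.4, -1.1, -9.2], [1.4, 2.6, -1.1, -9.7], [1.2, 2.7, -1, -10.1], [0.9, 2.8, -0.9, -10.4], [0.7, 3, -0.7, -10.5], [0.4, 3, -0.6, -10.3], [0.2, 3.1, -0.4, -10], [0, 0, 0, 0], [0, 0, 0, 0]], "claw": 0.24}}

```text
time_s: 40.85
tcp_pos: [584.8, -95.6, 64.7]
eef_rot: [[-0.001, 0.392, -0.92], [0.001, -0.92, -0.392], [-1.0, -0.001, 0.001]]
contact_force: [0.5, 3.6, -2.3]
finger_gap: 0.239
```

```bash
python3 - <<'E'
from h import *
show(); p,th=cur()
for q in (.4,.1,-.2): print(delta(p,th,*wingpose(q)))
E
```

```text
t 40.85 dock [-46.5  13.   64.7] th_dock -62.9 F [ 0.5  3.6 -2.3] gap 0.239
[-0.6  0.8  0.2 -0.2]
[ -1.    6.9  -0.6 -18.7]
[ -2.1  12.6  -2.9 -35.1]
```

Contact at 4 N and the wing is following. I'll continue to the stop, going past 0 to take up the slack.

{"name": "arm_command", "arguments": {"series": [[0, 3.1, -0.2, -9.5], [-0.2, 3.1, -0.1, -9], [-0.3, 3.1, 0, -6], [-0.3, 2, 0, -3], [-0.3, 2, 0, 0], [0, 0, 0, 0], [0, 0, 0, 0], [0, 0, 0, 0], [0, 0, 0, 0], [0, 0, 0, 0]]}}

```text
time_s: 42.1
tcp_pos: [590.5, -104.1, 64.9]
eef_rot: [[-0.008, 0.773, -0.634], [0.004, -0.634, -0.773], [-1.0, -0.009, 0.002]]
contact_force: [-7.2, 8.4, 2.4]
finger_gap: 0.243
```

```bash
python3 - <<'E'
from h import *
show(); p,th=cur()
for q in (.1,-.2): print(delta(p,th,*wingpose(q)))
E
```

```text
t 42.1 dock [-40.3   4.9  64.9] th_dock -35.4 F [-7.2  8.4  2.4] gap 0.243
[-0.7 -3.4 -0.3  8.9]
[-1.9  2.7  0.2 -7.6]
```

{"name": "arm_command", "arguments": {"series": [[0, 2, 0, 0], [0, 2, 0, 0], [0, 0, 0, 0], [0, 0, 0, 0], [0, 0, 0, 0], [0, 0, 0, 0], [0, 0, 0, 0], [0, 0, 0, 0], [0, 0, 0, 0], [0, 0, 0, 0]]}}

```text
time_s: 43.35
tcp_pos: [591.0, -105.1, 64.6]
eef_rot: [[-0.015, 0.773, -0.634], [0.008, -0.634, -0.773], [-1.0, -0.016, 0.004]]
contact_force: [-15.8, 12.5, 8.3]
finger_gap: 0.242
```

```bash
python3 - <<'E'
from h import *
show(); p,th=cur()
for q in (.1,-.2): print(delta(p,th,*wingpose(q)))
E
```

```text
t 43.35 dock [-39.7   3.9  64.6] th_dock -35.4 F [-15.8  12.5   8.3] gap 0.242
[-1.1 -4.5 -0.8  8.9]
[-2.3  1.6 -0.3 -7.6]
```

It is against the hard stop (20 N, about 1 mm of yield). I'll relax, rise and withdraw.

{"name": "arm_command", "arguments": {"series": [[0, -4, 0, 0], [0, -3, 0, 0], [0, 0, 0, 0], [-20, 0, 0, 0], [-30, 0, 0, 0], [-40, 0, 0, 0], [-40, 0, 0, 0], [-30, 0, 0, 0], [0, -20, 40, 0], [0, -20, 40, 0]], "claw": 0.5}}

```text
time_s: 44.6
tcp_pos: [509.5, -141.7, 228.9]
eef_rot: [[0.003, 0.774, -0.633], [-0.002, -0.633, -0.774], [-1.0, 0.004, -0.001]]
contact_force: [0.4, -0.9, 1.1]
finger_gap: 0.5
```

{"name": "arm_command", "arguments": {"series": [[0, -20, 40, 0], [0, -10, 40, 0], [0, 0, 0, 0], [0, 0, 0, 0], [0, 0, 0, 0], [0, 0, 0, 0], [0, 0, 0, 0], [0, 0, 0, 0], [0, 0, 0, 0], [0, 0, 0, 0]]}}

```text
time_s: 45.85
tcp_pos: [435.7, -183.9, 226.2]
eef_rot: [[-0.0, 0.774, -0.633], [0.0, -0.633, -0.774], [-1.0, -0.0, 0.0]]
contact_force: [0.3, 0.2, -0.4]
finger_gap: 0.498
```

```bash
python3 - <<'E'
from h import *
show()
a=bot.read_camera("scene"); A=cv2.resize(np.ascontiguousarray(a["image"][120:270,205:355,::-1]),(400,400),interpolation=cv2.INTER_CUBIC)
c=bot.read_camera("top"); B=cv2.resize(np.ascontiguousarray(c["image"][140:240,280:380,::-1]),(400,400),interpolation=cv2.INTER_CUBIC)
cv2.imwrite("pics/f.png",cv2.convertScaleAbs(np.hstack([A,B]),alpha=1.4))
for q in(0,.2,.4): print(q,((proj(c,[wingpose(q,24,8)[0],wingpose(q,-24,8)[0]])-[280,140])*4+[400,0]).round().tolist())
E
```

```text
t 45.85 dock [-189.1  -85.5  226.2] th_dock -35.3 F [ 0.3  0.2 -0.4] gap 0.498
0 [[477.0, 151.0], [533.0, 209.0]]
0.2 [[483.0, 148.0], [526.0, 214.0]]
0.4 [[491.0, 146.0], [519.0, 218.0]]
```

View pics/f.png

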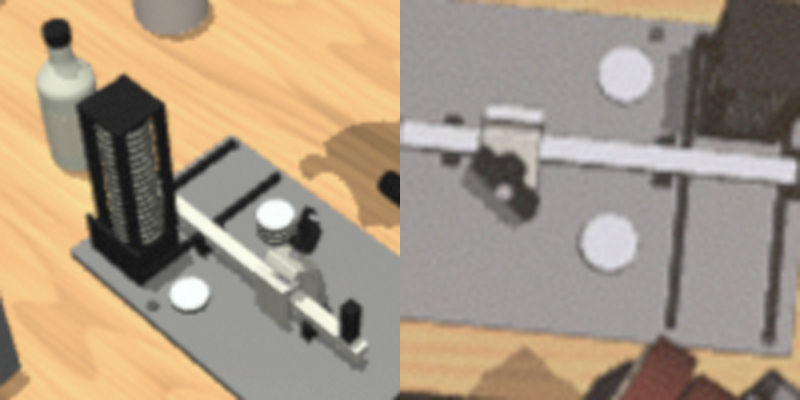

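The magazine is upright in the feed bay and the bolt lies across the track behind it. The wing runs from (478,155) to (530,210), which matches the projection for joint 0. The arm is clear of everything, so I'm handing in.

```bash
python3 -c "
from bench import bot
print(bot.finish_job())"
```

```text
the job is handed in; nothing more can be done
None
```

I finished all the steps in order and handed the job in at about 46 s of the 72 s allowed; no verdict was reported.

**What I did:** I turned the wing knob clockwise to about 1.5 rad and drew the bolt by its post about 65 mm. I slid the magazine along its track to the stop wall, closed the bolt behind it and tightened the knob counter-clockwise.

**Last checks:**
- **Magazine:** it stands free and upright against the stop wall. It stopped advancing at 10 N, and my estimate of its place is dock x about 44–48 mm.
- **Bolt:** it is across the track behind the magazine. It stopped hard at 15 N with no motion, with the post about 65 mm back from its drawn position.
- **Wing knob:** it is at its stop (20 N, about 1 mm of yield). In the last top view it matches joint 0.
- **Surroundings:** the arm is clear with about zero force. The disc stack, lone disc and bottle looked unmoved. The mug was only partly in the last views, and the screwdriver, wrench and servo were not checked after the start.

**Departures and disagreements:**
- **Not pushed low down:** the moves could not tilt the tool, and the gripper's knuckles would have hit the magazine high up. I gripped it near the top with the jaws along the track and slid it that way. It leaned about 4° for a moment. For part of the way the gripper carried nearly all its weight, so the foot may have been off the deck by about 1 mm.
- **Camera offset:** the scene camera put the magazine about 6 mm further in +y than its track allows. I took this as calibration and corner-picking error.
- **Picture budget:** I viewed 15 pictures, five over the budget of 10.

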